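# Serve a jam portion from the sliding-lid box

## Task

Open the wooden jam box: its sliding lid is caught by small bumps, so lift the lid's front end by the knob clear of them, slide the lid back as far as it goes without forcing it, and leave it lying flat in its grooves. Then take the jam portion out of the box and set it gently, upright, on the middle of the plate, leaving the bowl, the glass and the mug undisturbed.

Things in the scene. Friction and masses are not known exactly. Their poses are not given: they have to be found in the camera images.
- jam_box: Fixed pale wooden box. Origin: on the worktop under the inner face of the front wall, mid-width; x from front wall to back, y left, z up. In mm in this frame: outside x -8..238, y +-88; floor top z 8; front wall top z 47, side wall tops z 50 before x 60. Inside, rails (y 68..80 each side, top z 38) carry the lid; clear opening between them 136. A fixed top covers all behind x 118.
- box_bump (a point): Bump that catches the lid: centre of the left bump's top (a like bump is on the right rail, y mirrored). Each is a square-faced block on the rail, x 15.5..23.5 in the box frame, 5 mm high. Axes as the box's.
- box_groove (a point): Front end of the left groove's roof, mid-lid-height (box frame x 60, y 70, z 47). Behind x 60 strips overhang the lid's edges inward to y +-70, underside z 56, top z 61: the flat lid has 8 mm of play upward and 3 to each side. The box's inner back face, x 230, stops the lid. Axes as the box's.
- box_shelf (a point): Middle of the shelf's front lower edge (box frame x 95, y 0, z 215). The board, y +-97, reaches 150 mm back from here, 12 thick; two cups are fixed on it. It overhangs the knob once the lid is open, so the tool must lean back toward the box's front 30 to 45 degrees from vertical there; 20 to 35 suits the jam portion. Axes as the box's.
- lid_knob (a point): Grip point on the lid's knob, on its axis, 24 mm above the lid panel, 12 below the knob's top. The knob is an upright round wooden peg, 20 diameter. Shut, the point is at x 16, y 0, z 72 mm in the box frame; the back wall stops it at x 104.5, lying flat at z 72 again. Axes: x to the lid's back, z up.
- lid_mid (a point): Centre of the lid panel's top. Loose wooden lid 140 (x) by 154, about 0.16 kg; panel 5 thick on side runners 5 high. Its front edge is 14.5 before the knob's axis. Each runner has a 12 mm gap that sits over its bump. To clear it, the front end must rise over 5 mm (8 to 12 is right; it pivots about its back end) until the lid has moved back 22 or more; then it lowers flat again.
- jam_mid (a point): Centre, half-way up, of the jam portion: a tapered foil cup with peel lid, about 50 mm across the base, 58 at the rim (64 over its tab, which points roughly along the box's +x), 27 high, 30 g. It stands on the box floor about 48 behind the front wall, mid-width, under the shut lid. z is up.
- plate: Loose white plate, 190 mm diameter, rim 21 high, flat middle about 90 across and 9 above the worktop. Origin: centre of its underside. It stands to the left or right of the box, the bowl on the other side.
- bowl: Bystander: white china bowl, 118 mm diameter, 76 high. Origin: centre of its underside.
- glass: Bystander: drinking glass, 78 mm diameter, 86 high, behind on the right. Origin: centre of its underside.
- mug: Bystander: spotted mug, 78 mm diameter, 93 high, behind on the left. Origin: on its underside.

How it is judged:
On the way, in this order (a step that is already met when the one before it is completed fails the run):
1. the lid's front end is lifted (4 mm or more) while still at its shut position (z of lid_knob in the frame of jam_box above 0.076 m and x of lid_knob in the frame of jam_box below 0.03 m), for 0.05 s.
2. the lid is slid back at least 75 mm and lies flat in its grooves (x of lid_knob in the frame of jam_box above 0.091 m and z of lid_knob in the frame of jam_box between 0.068 and 0.0755 m and y of lid_knob in the frame of jam_box between -0.008 and 0.008 m and angle between lid_knob's own z axis and vertical below 0.05 rad), for 0.2 s.
At the end, for the whole second after the job is handed in: The lid is at least 75 mm back and lies flat in its grooves; the jam portion stands upright (within 11 degrees) on the plate, its centre within 35 mm of the plate's, at rest (all of step 2 and horizontal distance between jam_mid and plate below 0.035 m and z of jam_mid in the frame of plate between 0.016 and 0.03 m and angle between jam_mid's own z axis and vertical below 0.2 rad and angle between plate's own z axis and vertical below 0.1 rad and linear speed of each of jam, lid below 0.02 m/s); the robot touches nothing.
It fails at once if bowl pushed more than 30 mm or tipped (distance of bowl from where it was at the start of the episode above 0.03 m or angle between bowl's own z axis and vertical above 0.35 rad).
It fails at once if glass pushed more than 30 mm or tipped (distance of glass from where it was at the start of the episode above 0.03 m or angle between glass's own z axis and vertical above 0.35 rad).
It fails at once if mug pushed more than 30 mm or tipped (distance of mug from where it was at the start of the episode above 0.03 m or angle between mug's own z axis and vertical above 0.35 rad).
It fails at once if the lid is forced against the box (over 100 N) (contact force between lid and jam_box above 100 N).
It fails at once if the jam portion is dropped (falls free faster than 0.7 m/s) (contact force between the fingers and jam below 0.01 N and linear speed of jam above 0.7 m/s).
It also fails if it takes over 48 s, if anything falls off the work surface, if the arm or the gripper's body presses on something with over 40 N, if the wrist force passes 120 N, or if a joint passes its speed limit or range.

## Robot

A 6-joint arm with a two-finger parallel gripper is mounted at the origin on a cart in front of the work surface, level with it; the furniture and walls round the work are solid. World frame = base frame: x ahead of the robot, y to its left, z up, the work surface at z = 0. Lengths are in m, angles in rad, forces in N, time in s.
With the tool pointing down it reaches from about 0.3 to 0.95 m from the base axis. Payload 3.1 kg.
Tool frame: the origin (TCP) lies at the centre of the arm's flange, where the gripper is bolted on; the fingertips stand 173 mm ahead of it and the grasp point (between the pads) lies 155 mm ahead of it; z points along the fingers, y is the line along which they close (so a half turn about z gives the same grasp; the last joint's range is limited). The gripper opens to 85 mm and grips with 20 to 120 N. Pads are 22 mm wide; open, the fingers measure 114 mm over their backs; the gripper's body (76 mm by 85 mm) begins 54 mm behind the grasp point. The pads swing forward as they close: fully open they stand 13 mm farther back than shut.
Start: joints at [1.211, 0.308, 1.634, -0, 1.2, -0.07], TCP at [0.179, 0.599, 0.405] pointing down, gripper open.
Joint ranges: [-3.06, 3.06], [-0.79, 1.96], [0.05, 2.63], [-1.19, 4.34], [0.05, 2.64], [-2.94, 2.94]. Speed limits (rad/s): [2.79, 2.79, 3.14, 3.14, 3.14, 3.14].

## Interface

Orientations are given as a unit quaternion [w, x, y, z].
In Python, from rig import manip gives the robot as it stands. The module is installed in compiled form; this text tells all that it offers.
- The arm moves only by the shell command python3 -m handwheel 'ROWS'. ROWS is text: rows parted by semicolons, each of 5 numbers parted by spaces: the shift along the tool's x, y, z in m, then the turn about the tool's z in rad, then the opening, from -1 (shut) to 1 (fully open). A call has 1 to 20 rows; each row is the pose to reach, as a shift and turn from the pose commanded when the call began, along the tool's axes at that moment; what a row does not reach only later rows make up. A row lasts 1/8 s, in which the tool goes at most 62.5 mm and 10.7 degrees, less where a joint would pass 70% of its speed; a pose out of reach is approached as far as the arm can. A call with a gripper value outside its range is refused whole. The fingers move at their own pace and stop on an object; the grip force is fixed at half the most. Time passes only in rows, so rows that repeat a pose let the fingers close. It gives the time, the measured TCP pose, the force, the opening and the grip force at its end, in the units of the state.
- manip.get_state(): the state, without advancing time (a new reading comes with each control period).
- manip.snapshot(name): name is "scene" or "top" or "wrist"; returns a dict with "color" (420x560x3 uint8, red, green, blue), "intrinsics" (3x3 intrinsics, pixels), "k1" (the pictures are not rectified: a ray, as slopes to the right and down, at radius r is drawn at 1 + k1 r^2 times it, then the intrinsics apply), "xyz" and "rotation" of the camera in the world. Camera axes: x right, y down, z forward; pixel columns grow to the right and rows downward; lengths in m; the calibration is good to about 2 mm. A picture is of the moment at which its call begins. There is no depth.
- manip.hand_in(): hands the job in; it is judged then, once.
The state is a dict: "t": time; "joint_positions": joint angles; "qvel": joint speeds; "joint_torque": joint torques, N m; "ee_pos": TCP position; "ee_rot": TCP orientation; "contact_force": force on the tool from outside, world axes, zero at the start; "moment": the same for the moment, N m; "gripper_width": finger opening in m; "finger_force": force on a finger pad.
Only numpy, scipy, OpenCV 4.12 (cv2) and the standard library are available. Lean on these libraries where they do the work, as an engineer would, in place of code of your own. Each camera call takes 0.05 s, during which the arm holds its last target. There are 200 camera calls.

## Working session

There is one attempt and no reset: what is moved stays moved. The work goes in short steps, Python scripts to look and compute and a shell command to move; the robot and the scene stay as the last step left them, time stands still between calls to the robot, and variables do not carry over. Pictures are saved under pics/ and viewed, at most 10 in all, crops included, and the job is handed in when it is done.

```bash
mkdir -p pics; ls; cat > h.py <<'E'
import numpy as np,cv2
from rig import manip
from scipy.spatial.transform import Rotation as R
def shot(n,f,crop=None,s=1):
    d=manip.snapshot(n); im=d['color'][:,:,::-1]
    np.savez('pics/'+f+'.npz',**{k:np.array(v) for k,v in d.items()})
    if crop: im=im[crop[1]:crop[3],crop[0]:crop[2]]
    cv2.imwrite('pics/'+f+'.png',cv2.resize(im,None,fx=s,fy=s,interpolation=cv2.INTER_CUBIC)); return d
def rot(d):
    r=np.array(d['rotation']); return r if r.shape==(3,3) else R.from_quat(r,scalar_first=True).as_matrix()
def ray(d,u,v):
    K=np.array(d['intrinsics']);k=float(d['k1'])
    q=cv2.undistortPoints(np.array([[[u,v]]],float),K,np.array([k,0,0,0.]))[0,0]
    return rot(d)@np.array([q[0],q[1],1.])
def at(d,u,v,z):
    r=ray(d,u,v);c=np.array(d['xyz']);return c+r*(z-c[2])/r[2]
def proj(d,P):
    P=np.atleast_2d(P).astype(float);c=(P-np.array(d['xyz']))@rot(d)
    s=c[:,:2]/c[:,2:];r2=(s**2).sum(1,keepdims=True);s=s*(1+float(d['k1'])*r2)
    K=np.array(d['intrinsics']);return s*[K[0,0],K[1,1]]+[K[0,2],K[1,2]]
def load(f): return dict(np.load('pics/'+f+'.npz'))
E
python3 - <<'E'
from h import *
s=manip.get_state()
print({k:np.round(v,4) for k,v in s.items()})
print(R.from_quat(s['ee_rot'],scalar_first=True).as_matrix().round(3))
a=shot('scene','s0')['color'];d=shot('top','t0');print(d['xyz'],d['rotation'],d['intrinsics'],d['k1'])
w=shot('wrist','w0')
E
```

```text
pics
{'t': np.float64(0.0), 'joint_positions': array([ 1.2113,  0.309 ,  1.6352, -0.    ,  1.1997, -0.0697]), 'qvel': array([-0.0003,  0.0004,  0.0022,  0.0001, -0.0012, -0.001 ]), 'joint_torque': array([-4.00000e-04, -4.15269e+01, -2.76657e+01, -3.00000e-04,
        1.04000e-02,  0.00000e+00]), 'ee_pos': array([0.1785, 0.5985, 0.4034]), 'ee_rot': array([-2.000e-04,  1.444e-01,  9.895e-01, -1.200e-03]), 'contact_force': array([-0.1897,  0.2474, -0.3683]), 'moment': array([ 0.0078,  0.0217, -0.0235]), 'finger_force': np.float64(0.0), 'gripper_width': np.float64(0.0855)}
[[-0.958  0.286 -0.001]
 [ 0.286  0.958 -0.002]
 [ 0.    -0.002 -1.   ]]
[ 0.55160942 -0.06666629  1.68023798] [ 0.02026531 -0.69781991  0.7158665  -0.01310881] [[494.12352627   0.         276.28008704]
 [  0.         494.12352627 216.8225078 ]
 [  0.           0.           1.        ]] -0.07781035058010703
```

View pics/t0.png

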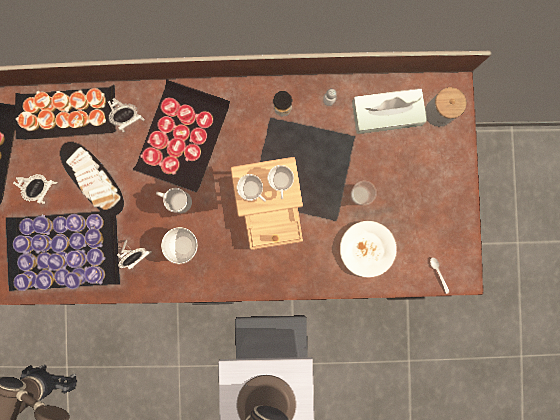

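View pics/s0.png

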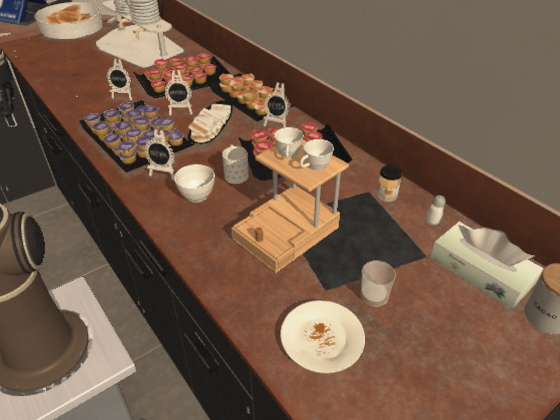

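```bash
python3 - <<'E'
from h import *
t=load('t0')['color'][:,:,::-1];s=load('s0')['color'][:,:,::-1]
a=cv2.resize(t[145:260,220:320],None,fx=4,fy=4,interpolation=cv2.INTER_CUBIC)
b=cv2.resize(s[140:270,225:345],None,fx=3.3,fy=3.3,interpolation=cv2.INTER_CUBIC)
h=max(a.shape[0],b.shape[0]);o=np.zeros((h,a.shape[1]+b.shape[1],3),np.uint8)
o[:a.shape[0],:a.shape[1]]=a;o[:b.shape[0],a.shape[1]:]=b
print(o.shape,a.shape);cv2.imwrite('pics/c0.png',o)
E
```

```text
(460, 796, 3) (460, 400, 3)
```

View pics/c0.png

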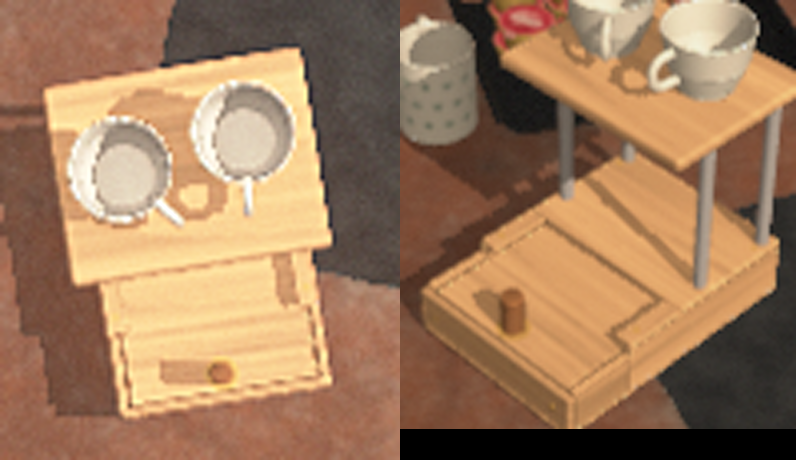

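```bash
cat > box.py <<'E'
from h import *
def W(p,pts):
    c,s=np.cos(p[2]),np.sin(p[2]);q=np.atleast_2d(pts)/1000.
    return np.c_[p[0]+c*q[:,0]-s*q[:,1],p[1]+s*q[:,0]+c*q[:,1],q[:,2]]
E
python3 - <<'E'
from box import *
from scipy.optimize import least_squares
t=load('t0');s=load('s0')
T=[((-8,88,48),(123,415)),((-8,-88,48),(330,382)),((95,97,227),(75,285)),((95,-97,227),(330,245)),((245,-97,227),(298,47)),((245,97,227),(45,90)),((16,0,84),(222,371))]
S=[((-8,-88,48),(571,400)),((16,0,84),(513,292)),((16,0,48),(513,330)),((-8,88,48),(425,293)),((95,-97,227),(680,160)),((95,97,227),(503,52))]
tp=np.array([(220+u/4,145+v/4) for _,(u,v) in T]);sp=np.array([(225+(u-400)/3.3,140+v/3.3) for _,(u,v) in S])
f=lambda p:np.r_[(proj(t,W(p,[a for a,_ in T]))-tp).ravel(),(proj(s,W(p,[a for a,_ in S]))-sp).ravel()]
r=least_squares(f,[.5,-.05,.15]);print(r.x,np.degrees(r.x[2]));print(f(r.x).reshape(-1,2).round(1))
p=r.x;np.save('box.npy',p)
print(W(p,[(16,0,72),(104.5,0,72),(48,0,21.5)]).round(4))
# plate rim in top, bowl
print('plate',at(t,368,249,.021),'bowl',at(t,179,246,.076),'glass',at(t,363,193,.086),'mug',at(t,177,201,.093))
E
```

```text
[ 0.54432997 -0.0500076   0.13506379] 7.738585273285732
[[-0.1  0.3]
 [ 0.8  0.1]
 [-0.4 -0.1]
 [ 0.8 -0.7]
 [ 0.6 -1. ]
 [-0.7 -1.2]
 [ 0.2 -0.2]
 [-0.3  0.4]
 [ 0.1  0.9]
 [ 0.5 -0.6]
 [-1.4 -1.3]
 [-0.   0.9]
 [-1.4  0.4]]
[[ 0.5602 -0.0479  0.072 ]
 [ 0.6479 -0.0359  0.072 ]
 [ 0.5919 -0.0435  0.0215]]
plate [ 0.51422339 -0.35576902  0.021     ] bowl [0.54060234 0.26797263 0.076     ] glass [ 0.69711823 -0.33431142  0.086     ] mug [0.68635657 0.26857154 0.093     ]
```

```bash
python3 -m handwheel '-0.4 -0.569 -0.15 -0.425 1;-0.4 -0.569 -0.15 -0.425 1;-0.4 -0.569 -0.15 -0.425 1;-0.4 -0.569 -0.15 -0.425 1;-0.4 -0.569 -0.15 -0.425 1;-0.4 -0.569 -0.15 -0.425 1;-0.4 -0.569 -0.15 -0.425 1;-0.4 -0.569 -0.15 -0.425 1;-0.4 -0.569 -0.15 -0.425 1;-0.4 -0.569 -0.15 -0.425 1;-0.4 -0.569 -0.15 -0.425 1;-0.4 -0.569 -0.15 -0.425 1;-0.4 -0.569 -0.15 -0.425 1'
cat > st.py <<'E'
from box import *
s=manip.get_state();p=np.load('box.npy')
M=R.from_quat(s['ee_rot'],scalar_first=True).as_matrix()
B=R.from_euler('z',p[2]).as_matrix()
pos=np.array(s['ee_pos']);g=pos+.155*M[:,2]
print('t',round(s['t'],2),'j',np.round(s['joint_positions'],3),'tcp',pos.round(4),'lean',np.degrees(np.arctan2((B.T@M)[0,2],-M[2,2])).round(2))
print('M in box',(B.T@M).round(3).tolist(),'F',np.round(s['contact_force'],1),'w',round(float(s['gripper_width']),4),round(float(s['finger_force']),1))
o=np.array([p[0],p[1],0]);print('grasp pt in box mm',(B.T@(g-o)*1000).round(1),'tcp',(B.T@(pos-o)*1000).round(1))
E
python3 st.py
```

```text
t: 1.78
ee_pos: [0.3996, -0.0621, 0.5547]
ee_rot: [-0.0, -0.066, 0.998, 0.0]
contact_force: [0.5, 1.3, 0.0]
gripper_width: 0.0854
finger_force: 0.0
t 1.77 j [-0.262 -0.25   1.909  0.     1.483 -1.964] tcp [ 0.3996 -0.0621  0.5547] lean -0.0
M in box [[-1.0, 0.004, -0.0], [0.004, 1.0, 0.0], [0.0, 0.0, -1.0]] F [0.5 1.3 0. ] w 0.0854 0.0
grasp pt in box mm [-145.1    7.5  399.7] tcp [-145.1    7.5  554.7]
```

```bash
python3 -m handwheel '0 0.13 -0.4 0 1;0 0.13 -0.5 0 1;0 0.13 -0.5 0 1;0 0.13 -0.5 0 1;0 0.13 -0.5 0 1;0 0.13 -0.5 0 1;0 0.13 -0.5 0 1;0 0.13 -0.5 0 1;0 0.13 -0.5 0 1;0 0.13 -0.5 0 1'
python3 st.py
```

```text
t: 3.02
ee_pos: [0.3814, 0.0694, 1.0553]
ee_rot: [0.001, -0.069, 0.998, 0.0]
contact_force: [-0.2, -0.2, 0.2]
gripper_width: 0.0853
finger_force: 0.0
t 3.02 j [ 0.067  0.097  0.529  0.     2.513 -1.641] tcp [0.3814 0.0694 1.0553] lean 0.12
M in box [[-1.0, -0.003, 0.002], [-0.003, 1.0, 0.0], [-0.002, 0.0, -1.0]] F [-0.2 -0.2  0.2] w 0.0853 0.0
grasp pt in box mm [-145.1  140.2  900.3] tcp [-145.4  140.2 1055.3]
```

```bash
python3 -m handwheel '0 0.03 -0.06 0 1;0 0.03 -0.12 0 1;0 0.03 -0.18 0 1;0 0.03 -0.2 0 1'
python3 st.py
```

```text
t: 3.52
ee_pos: [0.3431, 0.0899, 1.1017]
ee_rot: [0.021, -0.067, 0.998, 0.002]
contact_force: [-0.7, 0.2, 0.3]
gripper_width: 0.0854
finger_force: 0.0
t 3.52 j [ 1.330e-01  1.670e-01  2.920e-01  2.000e-03  2.641e+00 -1.571e+00] tcp [0.3431 0.0899 1.1017] lean 2.4
M in box [[-0.999, 0.0, 0.042], [0.0, 1.0, 0.001], [-0.042, 0.001, -0.999]] F [-0.7  0.2  0.3] w 0.0854 0.0
grasp pt in box mm [-174.1  165.9  946.8] tcp [-180.6  165.7 1101.7]
```

```bash
python3 -m handwheel '0.06 0 0 0 1;0.12 0 0 0 1;0.16 0 0 0 1'
python3 st.py
```

```text
t: 3.9
ee_pos: [0.181, 0.0679, 1.0947]
ee_rot: [0.022, -0.067, 0.998, 0.002]
contact_force: [-0.0, 0.4, 0.3]
gripper_width: 0.0853
finger_force: 0.0
t 3.9 j [ 1.310e-01 -1.920e-01  6.690e-01  2.000e-03  2.621e+00 -1.572e+00] tcp [0.181  0.0679 1.0947] lean 2.52
M in box [[-0.999, 0.001, 0.044], [0.001, 1.0, 0.001], [-0.044, 0.001, -0.999]] F [-0.   0.4  0.3] w 0.0853 0.0
grasp pt in box mm [-337.3  165.9  939.9] tcp [-344.1  165.7 1094.7]
```

```bash
python3 -m handwheel '0.03 0 -0.05 0 1;0.05 0 -0.1 0 1;0.08 0 -0.15 0 1;0.1 0 -0.2 0 1'
python3 st.py
```

```text
t: 4.4
ee_pos: [0.1214, 0.0717, 1.1062]
ee_rot: [0.046, -0.067, 0.997, 0.003]
contact_force: [-0.2, -0.5, -0.1]
gripper_width: 0.0852
finger_force: 0.0
t 4.4 j [ 0.228 -0.255  0.663 -0.017  2.641 -1.492] tcp [0.1214 0.0717 1.1062] lean 5.33
M in box [[-0.996, 0.0, 0.093], [0.0, 1.0, 0.001], [-0.093, 0.001, -0.996]] F [-0.2 -0.5 -0.1] w 0.0852 0.0
grasp pt in box mm [-388.3  177.6  951.9] tcp [-402.7  177.5 1106.2]
```

```bash
for i in 1; do python3 -m handwheel '0.03 0 -0.06 0 1' >/dev/null; python3 -m handwheel '0.05 0 -0.3 0 1'>/dev/null; python3 st.py | head -1; python3 -m handwheel '0.3 0 -0.05 0 1' >/dev/null; python3 st.py|head -1;  python3 -m handwheel '0.3 0 -0.3 0 1;0.3 0 -0.3 0 1' >/dev/null; python3 st.py; done
```

```text
t 4.65 j [ 0.41  -0.265  0.592 -0.085  2.642 -1.374] tcp [0.0788 0.0753 1.1247] lean 10.09
t 4.78 j [ 0.652 -0.311  0.65  -0.167  2.64  -1.203] tcp [0.0477 0.0766 1.116 ] lean 10.11
t 5.03 j [ 0.926 -0.361  0.673 -0.21   2.641 -0.992] tcp [0.008  0.059  1.1142] lean 11.3
M in box [[-0.98, -0.023, 0.196], [-0.012, 0.998, 0.055], [-0.197, 0.052, -0.979]] F [-0.7 -0.   0. ] w 0.0853 0.0
grasp pt in box mm [-486.5  188.8  962.5] tcp [-516.8  180.2 1114.2]
```

```bash
python3 -m handwheel '-0.06 0 0 0 1;-0.12 0 0 0 1;-0.16 0 0 0 1;-0.16 0 0 0 1' >/dev/null; python3 st.py; for i in 1; do python3 -m handwheel '-0.02 0 -0.3 0 1' >/dev/null; python3 -m handwheel '-0.02 0 -0.3 0 1'>/dev/null;  python3 -m handwheel '-0.02 0 -0.3 0 1' >/dev/null; python3 st.py|head -1; python3 -m handwheel '-0.02 0 -0.3 0 1' >/dev/null; python3 -m handwheel '-0.02 0 -0.3 0 1'>/dev/null; python3 st.py; done
```

```text
t 5.53 j [ 0.17  -0.082  0.387  0.094  2.639 -1.449] tcp [0.1702 0.08   1.1449] lean 11.11
M in box [[-0.981, -0.005, 0.192], [0.005, 0.999, 0.052], [-0.192, 0.052, -0.98]] F [ 0.   0.5 -0.9] w 0.0853 0.0
grasp pt in box mm [-323.4  187.2  993. ] tcp [-353.2  179.2 1144.9]
t 5.9 j [ 0.243  0.019  0.101  0.065  2.642 -1.404] tcp [0.1453 0.0854 1.1809] lean 21.4
t 6.15 j [ 0.193 -0.044  0.094  0.111  2.641 -1.405] tcp [0.0925 0.0702 1.1902] lean 25.41
M in box [[-0.904, -0.02, 0.428], [0.015, 0.997, 0.078], [-0.428, 0.077, -0.901]] F [-0.3  0.2  0.9] w 0.0854 0.0
grasp pt in box mm [-365.2  192.1 1050.7] tcp [-431.5  180.  1190.2]
```

```bash
python3 -m handwheel '0 0 -0.3 0 1' >/dev/null; python3 -m handwheel '0 0 -0.3 0 1'>/dev/null; python3 st.py|head -1; python3 -m handwheel '0.02 0 -0.3 0 1' >/dev/null; python3 -m handwheel '0.02 0 -0.3 0 1'>/dev/null;  python3 st.py|head -1; python3 -m handwheel '0.03 0 -0.3 0 1' >/dev/null; python3 st.py
```

```text
t 6.4 j [ 0.583 -0.062  0.071 -0.279  2.642 -1.397] tcp [0.0507 0.0627 1.1946] lean 27.8
t 6.65 j [ 1.077 -0.049  0.062 -0.753  2.641 -1.381] tcp [0.0358 0.0586 1.1948] lean 27.79
t 6.78 j [ 1.322 -0.044  0.058 -0.985  2.641 -1.369] tcp [0.0281 0.0535 1.195 ] lean 27.87
M in box [[-0.885, -0.024, 0.466], [0.018, 0.996, 0.085], [-0.466, 0.084, -0.881]] F [-0.4  0.1  1.2] w 0.0857 0.0
grasp pt in box mm [-425.4  185.2 1058.5] tcp [-497.6  172.  1195. ]
```

```bash
python3 -m handwheel '-0.46 0 0.41 0 1;-0.46 0 0.41 0 1;-0.46 0 0.41 0 1;-0.46 0 0.41 0 1;-0.46 0 0.41 0 1;-0.46 0 0.41 0 1;-0.46 0 0.41 0 1;-0.46 0 0.41 0 1;-0.46 0 0.41 0 1' >/dev/null; python3 st.py;
```

```text
t 7.9 j [ 0.188  0.161  0.379  0.067  2.109 -1.472] tcp [0.4299 0.1344 1.0961] lean 27.97
M in box [[-0.884, -0.023, 0.467], [0.017, 0.996, 0.082], [-0.468, 0.081, -0.88]] F [-0.2 -1.   0.5] w 0.0855 0.0
grasp pt in box mm [-16.1 211.  959.7] tcp [ -88.6  198.2 1096.1]
```

```bash
python3 -m handwheel '-0.3 0 -0.15 0 1;-0.3 0 -0.15 0 1' >/dev/null; python3 st.py|head -1;python3 -m handwheel '-0.3 0 -0.15 0 1' >/dev/null; python3 st.py|head -1; python3 -m handwheel '-0.3 0 -0.15 0 1' >/dev/null;python3 -m handwheel '-0.3 0 -0.15 0 1' >/dev/null;python3 st.py
```

```text
t 8.15 j [ 0.157  0.353  0.05   0.096  2.217 -1.474] tcp [0.4634 0.1285 1.112 ] lean 29.65
t 8.28 j [ 0.139  0.353  0.054  0.109  2.177 -1.482] tcp [0.4717 0.123  1.1137] lean 31.78
t 8.53 j [ 0.106  0.351  0.053  0.135  2.101 -1.496] tcp [0.482  0.1116 1.1211] lean 36.33
M in box [[-0.807, -0.034, 0.589], [0.03, 0.995, 0.099], [-0.59, 0.097, -0.802]] F [0.6 0.1 0. ] w 0.0854 0.0
grasp pt in box mm [ 51.4 183.8 996.8] tcp [ -40.   168.6 1121.1]
```

```bash
python3 -m handwheel '0.25 -0.434 -0.09 0.8 1;0.25 -0.434 -0.09 0.8 1;0.25 -0.434 -0.09 0.8 1;0.25 -0.434 -0.09 0.8 1;0.25 -0.434 -0.09 0.8 1;0.25 -0.434 -0.09 0.8 1;0.25 -0.434 -0.09 0.8 1;0.25 -0.434 -0.09 0.8 1;0.25 -0.434 -0.09 0.8 1;0.605 -0.472 -0.289 1.3 1;0.605 -0.472 -0.289 1.3 1;0.605 -0.472 -0.289 1.3 1;0.605 -0.472 -0.289 1.3 1;0.605 -0.472 -0.289 1.3 1;0.605 -0.472 -0.289 1.3 1;0.605 -0.472 -0.289 1.3 1' >/dev/null; python3 st.py;
```

```text
t 10.53 j [-2.004  0.107  0.851  0.802  2.478 -1.837] tcp [-0.09   -0.4497  0.9509] lean 36.16
M in box [[-0.247, 0.771, 0.587], [0.967, 0.237, 0.097], [-0.064, 0.592, -0.804]] F [-0.5 -0.5 -0. ] w 0.0855 0.0
grasp pt in box mm [-591.3 -295.6  826.4] tcp [-682.4 -310.6  950.9]
```

```bash
python3 -m handwheel '-0.05 -0.013 -0.037 0 1;-0.1 -0.026 -0.074 0 1;-0.14 -0.04 -0.11 0 1' >/dev/null; python3 st.py;python3 -m handwheel '-0.23 -0.064 -0.18 0 1' >/dev/null; python3 st.py;
```

```text
t 10.9 j [-1.972  0.602  0.05   1.191  2.641 -1.352] tcp [-0.1214 -0.5621  0.9922] lean 35.88
M in box [[-0.259, 0.77, 0.583], [0.964, 0.242, 0.108], [-0.057, 0.59, -0.805]] F [12.4 -0.2 29.1] w 0.0853 0.0
grasp pt in box mm [-638.3 -401.   867.3] tcp [-728.6 -417.8  992.2]
t 11.03 j [-1.978  0.634  0.063  1.15   2.639 -1.402] tcp [-0.1367 -0.5862  0.9679] lean 36.42
M in box [[-0.259, 0.766, 0.589], [0.965, 0.229, 0.126], [-0.039, 0.601, -0.798]] F [-0.2 -0.8 -1. ] w 0.0854 0.0
grasp pt in box mm [-655.7 -420.   844.1] tcp [-747.  -439.6  967.9]
```

```bash
python3 -m handwheel '-0.155 0.133 0.318 -0.5 1;-0.155 0.133 0.318 -0.5 1;-0.155 0.133 0.318 -0.5 1;-0.155 0.133 0.318 -0.5 1;-0.155 0.133 0.318 -0.5 1;-0.155 0.133 0.318 -0.5 1;-0.155 0.133 0.318 -0.5 1' >/dev/null; python3 st.py; python3 - <<'E'
from h import *
s=manip.get_state();M=R.from_quat(s['ee_rot'],scalar_first=True).as_matrix()
print(M.T@np.array([.29,-.95,.1]))
E
```

```text
t 11.9 j [-1.446  0.306  0.914  0.682  1.974 -2.103] tcp [ 0.2051 -0.6135  0.8049] lean 35.78
M in box [[-0.6, 0.55, 0.581], [0.73, 0.673, 0.116], [-0.327, 0.494, -0.806]] F [ 0.9 -0.   0.2] w 0.0854 0.0
grasp pt in box mm [-322.  -494.6  680.1] tcp [-412.  -512.7  804.9]
[-0.84424894 -0.52289309 -0.10211049]
```

```bash
python3 -m handwheel '-0.05 -0.03 -0.006 0 1;-0.1 -0.06 -0.012 0 1;-0.15 -0.09 -0.02 0 1' >/dev/null; python3 st.py|head -2;python3 -m handwheel '-0.05 -0.03 -0.006 0 1' >/dev/null; python3 st.py|head -2;python3 -m handwheel '-0.17 -0.1 -0.02 0 1' >/dev/null; python3 st.py;
```

```text
t 12.28 j [-1.418  0.804  0.127  0.785  2.155 -1.864] tcp [ 0.2452 -0.7498  0.818 ] lean 36.22
M in box [[-0.59, 0.553, 0.588], [0.732, 0.674, 0.101], [-0.341, 0.49, -0.803]] F [ 1.2 -0.9  1.9] w 0.0852 0.0
t 12.4 j [-1.415  0.875  0.05   0.791  2.133 -1.85 ] tcp [ 0.2532 -0.7726  0.7964] lean 37.02
M in box [[-0.574, 0.557, 0.6], [0.736, 0.672, 0.081], [-0.358, 0.488, -0.796]] F [-5.2  8.2  9.1] w 0.0855 0.0
t 12.53 j [-1.412  0.9    0.055  0.779  2.079 -1.87 ] tcp [ 0.2601 -0.792   0.7743] lean 37.84
M in box [[-0.554, 0.564, 0.613], [0.741, 0.67, 0.053], [-0.38, 0.483, -0.789]] F [ 0.6 -1.6  0. ] w 0.0855 0.0
grasp pt in box mm [-286.6 -688.8  652.1] tcp [-381.5 -696.9  774.3]
```

```bash
python3 - <<'E'
from h import *
s=manip.get_state();M=R.from_quat(s['ee_rot'],scalar_first=True).as_matrix()
print(M.T@np.array([-.395,.022,-.014]),M.T@np.array([-.17,-.98,.1]))
E
```

```text
[ 0.27590299 -0.1756958  -0.22296531] [-0.57418041 -0.75612652 -0.31287306]
```

```bash
python3 -m handwheel '0.276 -0.176 -0.223 0 1;0.276 -0.176 -0.223 0 1;0.276 -0.176 -0.223 0 1;0.276 -0.176 -0.223 0 1;0.276 -0.176 -0.223 0 1;0.276 -0.176 -0.223 0 1;0.276 -0.176 -0.223 0 1' >/dev/null; python3 st.py|head -2;python3 -m handwheel '-0.04 -0.05 -0.02 0 1' >/dev/null; python3 st.py|head -2;python3 -m handwheel '-0.1 -0.13 -0.05 0 1' >/dev/null; python3 st.py; python3 -m handwheel '-0.1 -0.13 -0.05 0 1' >/dev/null; python3 st.py;
```

```text
t 13.4 j [-1.905  0.771  0.302  0.769  2.285 -2.335] tcp [-0.1402 -0.7668  0.7655] lean 37.78
M in box [[-0.551, 0.567, 0.612], [0.741, 0.671, 0.045], [-0.385, 0.478, -0.79]] F [ 1.1 -0.5 -0.7] w 0.0853 0.0
t 13.53 j [-1.896  0.923  0.054  0.835  2.325 -2.233] tcp [-0.1399 -0.796   0.7556] lean 37.97
M in box [[-0.54, 0.574, 0.615], [0.741, 0.672, 0.024], [-0.399, 0.468, -0.788]] F [ 0.7 -2.7  0.8] w 0.0852 0.0
t 13.65 j [-1.889  0.958  0.06   0.819  2.273 -2.256] tcp [-0.1394 -0.8192  0.7244] lean 38.45
M in box [[-0.524, 0.582, 0.622], [0.745, 0.667, 0.003], [-0.413, 0.465, -0.783]] F [-0.  -0.1 -0.3] w 0.0847 0.0
grasp pt in box mm [-684.7 -669.6  603. ] tcp [-781.1 -670.1  724.4]
t 13.78 j [-1.886  0.973  0.054  0.808  2.225 -2.274] tcp [-0.1388 -0.8316  0.7139] lean 38.32
M in box [[-0.512, 0.595, 0.62], [0.739, 0.673, -0.037], [-0.439, 0.439, -0.784]] F [0.2 0.2 0.1] w 0.0859 0.0
grasp pt in box mm [-686.1 -688.2  592.4] tcp [-782.2 -682.5  713.9]
```

```bash
cat > go.py <<'E'
# usage: go.py bx by bz back turn : shift that brings grasp point to box-frame mm point, 'back' mm short along tool z
from box import *
import sys
a=[float(v) for v in sys.argv[1:]]
s=manip.get_state();p=np.load('box.npy');M=R.from_quat(s['ee_rot'],scalar_first=True).as_matrix()
tgt=W(p,a[:3])[0]-M[:,2]*(.155+a[3]/1000)
d=tgt-np.array(s['ee_pos']);print('target tcp',tgt.round(3),'shift',(M.T@d).round(4),'len',np.linalg.norm(d).round(3),'turn for level y',np.arctan2(-M[2,1],-M[2,0])if 0 else np.arctan(M[2,1]/M[2,0]).round(3))
E
python3 go.py 16 0 72 90
```

```text
target tcp [ 0.409 -0.059  0.264] shift [0.3775 0.6525 0.728 ] len 1.048 turn for level y -0.786
```

```bash
python3 -m handwheel '0.3775 0.6525 0.728 -0.786 1;0.3775 0.6525 0.728 -0.786 1;0.3775 0.6525 0.728 -0.786 1;0.3775 0.6525 0.728 -0.786 1;0.3775 0.6525 0.728 -0.786 1;0.3775 0.6525 0.728 -0.786 1;0.3775 0.6525 0.728 -0.786 1;0.3775 0.6525 0.728 -0.786 1;0.3775 0.6525 0.728 -0.786 1;0.3775 0.6525 0.728 -0.786 1;0.3775 0.6525 0.728 -0.786 1;0.3775 0.6525 0.728 -0.786 1;0.3775 0.6525 0.728 -0.786 1;0.3775 0.6525 0.728 -0.786 1;0.3775 0.6525 0.728 -0.786 1;0.3775 0.6525 0.728 -0.786 1;0.3775 0.6525 0.728 -0.786 1;0.3775 0.6525 0.728 -0.786 1' >/dev/null; python3 st.py; python3 go.py 16 0 72 0
python3 -c "
from h import *
d=shot('wrist','w1')
from box import W
p=np.load('box.npy')
print(proj(d,W(p,[(16,0,84),(-8,88,48),(-8,-88,48),(48,0,35)])))"
```

```text
t 16.02 j [-0.55  -0.141  2.37   0.863  0.496 -2.886] tcp [ 0.3904 -0.1272  0.3279] lean 38.43
M in box [[-0.781, 0.06, 0.621], [0.044, 0.998, -0.04], [-0.622, -0.004, -0.783]] F [ 1.6 -0.2  0.4] w 0.0855 0.0
grasp pt in box mm [-66.7 -62.1 206.6] tcp [-162.9  -55.8  327.9]
target tcp [ 0.464 -0.055  0.193] shift [0.0219 0.0674 0.1542] len 0.17 turn for level y 0.006
[[349.14243136 188.21656784]
 [443.29280646 138.43548733]
 [254.96921353 146.40244482]
 [339.11930888 172.0250654 ]]
```

View pics/w1.png

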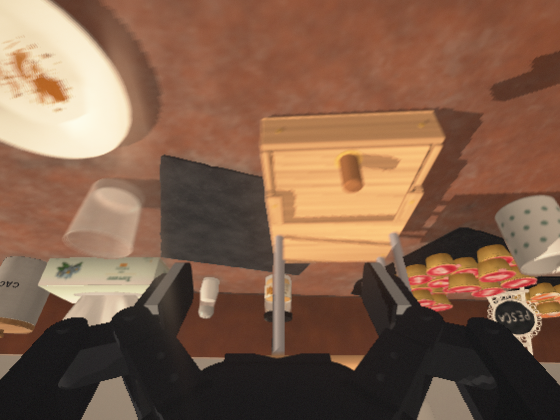

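```bash
python3 - <<'E'
import numpy as np
p=np.load('box.npy');p[0]+=-.002*np.sin(p[2]);p[1]+=.002*np.cos(p[2]);np.save('box.npy',p)
E
python3 go.py 16 0 74 60;python3 go.py 16 0 74 0
```

```text
target tcp [ 0.429 -0.058  0.244] shift [0.0111 0.0585 0.09  ] len 0.108 turn for level y -0.012
target tcp [ 0.465 -0.055  0.196] shift [0.0111 0.0585 0.15  ] len 0.161 turn for level y -0.012
```

```bash
python3 -m handwheel '0.005 0.055 0.07 0 1;0.005 0.055 0.08 0 1;0.005 0.055 0.08 0 1' >/dev/null; python3 st.py; python3 go.py 16 0 74 0;python3 -c "
from h import *
shot('wrist','w2')"; python3 st.py;python3 go.py 16 0 74 0
```

```text
t 16.45 j [-0.325  0.043  2.35   1.06   0.272 -2.94 ] tcp [ 0.4349 -0.0651  0.2711] lean 37.32
M in box [[-0.793, 0.06, 0.606], [0.046, 0.998, -0.039], [-0.607, -0.003, -0.795]] F [-0.6  0.6  0.1] w 0.0852 0.0
grasp pt in box mm [-16.5  -8.2 147.9] tcp [-110.4   -2.2  271.1]
target tcp [ 0.466 -0.053  0.197] shift [0.0195 0.0103 0.0781] len 0.081 turn for level y 0.004
t 16.5 j [-0.327  0.041  2.349  1.059  0.272 -2.94 ] tcp [ 0.4349 -0.0661  0.2719] lean 37.39
M in box [[-0.792, 0.062, 0.607], [0.047, 0.998, -0.04], [-0.608, -0.004, -0.794]] F [-0.6 -0.4 -0.3] w 0.0852 0.0
grasp pt in box mm [-16.5  -9.5 148.8] tcp [-110.6   -3.2  271.9]
target tcp [ 0.466 -0.052  0.197] shift [0.0202 0.0117 0.0788] len 0.082 turn for level y 0.006
```

View pics/w2.png

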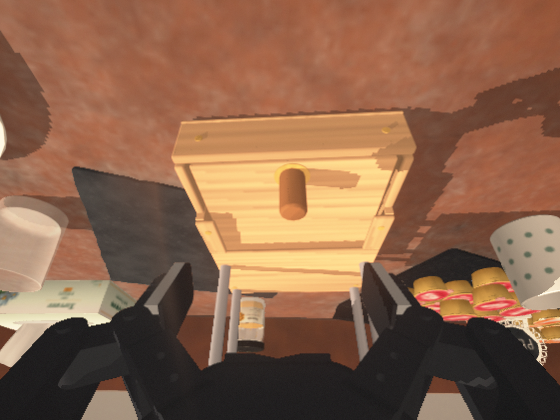

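```bash
python3 -m handwheel '0 0.011 0 3.14 1;0 0.011 0 3.14 1;0 0.011 0 3.14 1;0 0.011 0 3.14 1;0 0.011 0 3.14 1;0 0.011 0 3.14 1;0 0.011 0 3.14 1;0.02 0.011 0 3.14 1;0.02 0.011 0.01 3.14 1;0.02 0.011 0.01 3.14 1;0.02 0.011 0.01 3.14 1;0.02 0.011 0.02 3.14 1;0.02 0.011 0.02 3.14 1;0.02 0.011 0.02 3.14 1;0.02 0.011 0.02 3.14 1;0.02 0.011 0.02 3.14 1;0.02 0.011 0.02 3.14 1;0.02 0.011 0.02 3.14 1' >/dev/null; python3 st.py; python3 go.py 16 0 74 0
python3 -c "
from h import *
from box import W
d=load('w2');p=np.load('box.npy')
print(proj(d,W(p,[(16,0,84),(16,0,48),(-8,88,50),(-8,-88,50),(-8,88,0),(-8,-88,0)])).round(0))"
```

```text
t 18.75 j [-0.307  0.098  2.373  1.36   0.227 -0.093] tcp [ 0.4303 -0.0576  0.2449] lean 37.52
M in box [[0.791, -0.064, 0.609], [-0.046, -0.998, -0.044], [0.61, 0.007, -0.792]] F [-0.6  0.2 -0. ] w 0.0858 0.0
grasp pt in box mm [-19.7  -1.  122.1] tcp [-114.     5.9  244.9]
target tcp [ 0.466 -0.052  0.197] shift [-0.0012 -0.0036  0.0598] len 0.06 turn for level y 0.011
[[293. 213.]
 [291. 175.]
 [419. 148.]
 [167. 159.]
 [401. 104.]
 [181. 115.]]
```

```bash
python3 -m handwheel '-0.001 -0.0035 0.03 0 1;-0.001 -0.0035 0.05 0 1;-0.001 -0.0035 0.06 0 1;-0.001 -0.0035 0.06 0 1' >/dev/null; python3 st.py; python3 go.py 16 0 74 0
```

```text
t 19.25 j [-0.263  0.284  2.305  1.928  0.211 -0.638] tcp [ 0.4656 -0.0513  0.1952] lean 37.36
M in box [[0.793, -0.063, 0.606], [-0.047, -0.998, -0.043], [0.608, 0.006, -0.794]] F [ 0.4 -0.7  0.4] w 0.0855 0.0
grasp pt in box mm [15.8  0.7 72.1] tcp [-78.2   7.3 195.2]
target tcp [ 0.466 -0.052  0.197] shift [ 0.0013  0.0007 -0.0013] len 0.002 turn for level y 0.009
```

```bash
python3 -m handwheel '0.001 0.001 -0.001 0 -1;0.001 0.001 -0.001 0 -1;0.001 0.001 -0.001 0 -1;0.001 0.001 -0.001 0 -1;0.001 0.001 -0.001 0 -1' >/dev/null; python3 st.py; 
```

```text
t 19.88 j [-0.265  0.28   2.306  1.908  0.211 -0.617] tcp [ 0.4653 -0.0518  0.1969] lean 37.38
M in box [[0.792, -0.064, 0.607], [-0.048, -0.998, -0.042], [0.608, 0.004, -0.794]] F [-4.6 -0.7  7.3] w 0.018 58.3
grasp pt in box mm [15.5  0.3 73.8] tcp [-78.5   6.9 196.9]
```

```bash
python3 -m handwheel '0.003 0 -0.003 0 -1;0.0055 0 -0.0055 0 -1;0.0075 0 -0.007 0 -1;0.0075 0 -0.007 0 -1' >/dev/null; python3 st.py; 
```

```text
t 20.38 j [-0.263  0.258  2.302  1.782  0.202 -0.488] tcp [ 0.4666 -0.0515  0.2059] lean 37.23
M in box [[0.794, -0.063, 0.604], [-0.048, -0.998, -0.042], [0.606, 0.005, -0.796]] F [ 0.6 -0.1 -3.8] w 0.0185 59.4
grasp pt in box mm [16.5  0.5 82.6] tcp [-77.2   7.  205.9]
```

```bash
python3 -m handwheel '0.006 -0.0005 0.005 0 -1;0.012 -0.001 0.009 0 -1;0.018 -0.0015 0.0135 0 -1;0.0254 -0.002 0.0193 0 -1;0.028 -0.002 0.021 0 -1;0.028 -0.002 0.021 0 -1' >/dev/null; python3 st.py; 
```

```text
t 21.12 j [-0.231  0.307  2.228  1.694  0.18  -0.371] tcp [ 0.5014 -0.0469  0.2057] lean 37.18
M in box [[0.795, -0.063, 0.604], [-0.048, -0.998, -0.041], [0.605, 0.004, -0.796]] F [  2.4   0.4 -16.1] w 0.0182 58.8
grasp pt in box mm [51.5  0.4 82.3] tcp [-42.1   6.9 205.7]
```

```bash
python3 -m handwheel '-0.003 0 0.0035 0 -1;-0.0053 0 0.007 0 -1;-0.0053 0 0.007 0 -1' >/dev/null; python3 st.py; 
```

```text
t 21.5 j [-0.231  0.325  2.225  1.808  0.185 -0.486] tcp [ 0.5039 -0.0474  0.1999] lean 37.61
M in box [[0.79, -0.063, 0.61], [-0.047, -0.998, -0.042], [0.611, 0.004, -0.791]] F [ 0.2 -0.4 -1.3] w 0.0178 60.3
grasp pt in box mm [54.8 -0.5 77.2] tcp [-39.7   6.  199.9]
```

```bash
python3 -m handwheel '0 0 0 0 -1' >/dev/null; python3 st.py; 
```

```text
t 21.62 j [-0.231  0.325  2.226  1.807  0.185 -0.486] tcp [ 0.5033 -0.0473  0.1994] lean 37.53
M in box [[0.791, -0.063, 0.609], [-0.047, -0.998, -0.042], [0.61, 0.005, -0.792]] F [-0.2 -0.7 -1.2] w 0.018 60.4
grasp pt in box mm [54.  -0.3 76.6] tcp [-40.3   6.2 199.4]
```

```bash
python3 -m handwheel '-0.002 0 0.002 0 -1;0.004 -0.0005 0.0065 0 -1;0.01 -0.001 0.011 0 -1;0.016 -0.0015 0.0155 0 -1;0.022 -0.002 0.02 0 -1;0.027 -0.0025 0.024 0 -1;0.027 -0.0025 0.024 0 -1' >/dev/null; python3 st.py; 
```

```text
t 22.5 j [-0.202  0.379  2.148  1.718  0.164 -0.371] tcp [ 0.5391 -0.0422  0.1967] lean 37.53
M in box [[0.791, -0.063, 0.609], [-0.048, -0.998, -0.042], [0.61, 0.004, -0.792]] F [ 1.  -1.   2.3] w 0.0182 60.8
grasp pt in box mm [90.2 -0.1 73.9] tcp [ -4.2   6.4 196.7]
```

```bash
python3 -m handwheel '0.0045 -0.0003 0.0035 0 -1;0.008 -0.0006 0.006 0 -1;0.0091 -0.0007 0.007 0 -1;0.0091 -0.0007 0.007 0 -1' >/dev/null; python3 st.py; 
```

```text
t 23.0 j [-0.194  0.393  2.125  1.667  0.158 -0.312] tcp [ 0.5494 -0.0408  0.1967] lean 37.48
M in box [[0.791, -0.064, 0.608], [-0.048, -0.998, -0.043], [0.609, 0.005, -0.793]] F [-7.6 -1.1 10.5] w 0.0186 62.1
grasp pt in box mm [100.5  -0.2  73.9] tcp [  6.3   6.4 196.7]
```

```bash
python3 -m handwheel '0 0 0 0 1;0 0 0 0 1;0 0 0 0 1;0 0 -0.03 0 1;0 0 -0.06 0 1;0 0 -0.075 0 1;0 0 -0.075 0 1' >/dev/null; python3 st.py; python3 go.py 50 0 31 60
python3 -c "
from h import *
from box import W
d=shot('scene','s3',(215,130,365,280),3.9);p=np.load('box.npy')
print(proj(d,W(p,[(104.5,0,84),(104.5,0,48),(48,0,35),(90,0,48)])).round(1))
d=shot('wrist','w3')
print(proj(d,W(p,[(104.5,0,84),(104.5,0,48),(48,0,35),(90,0,48)])).round(1))
"
```

```text
t 23.88 j [-0.222  0.196  2.217  1.077  0.197  0.264] tcp [ 0.5037 -0.0436  0.2557] lean 37.41
M in box [[0.792, -0.063, 0.607], [-0.047, -0.998, -0.042], [0.608, 0.005, -0.794]] F [0.7 0.5 0.2] w 0.085 0.0
grasp pt in box mm [ 54.7   3.3 132.7] tcp [-39.4   9.8 255.7]
target tcp [ 0.463 -0.05   0.202] shift [-0.0654  0.0031  0.018 ] len 0.068 turn for level y 0.008
[[283.1 213.2]
 [283.1 223.1]
 [268.1 236.7]
 [279.3 225.7]]
[[276.2 219.7]
 [276.2 233.7]
 [280.6 307.1]
 [277.3 251.2]]
```

View pics/w3.png

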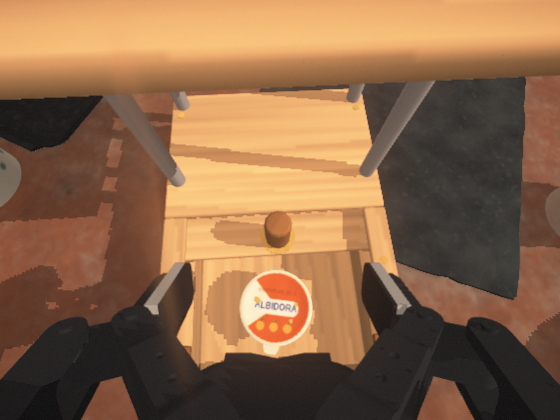

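View pics/s3.png

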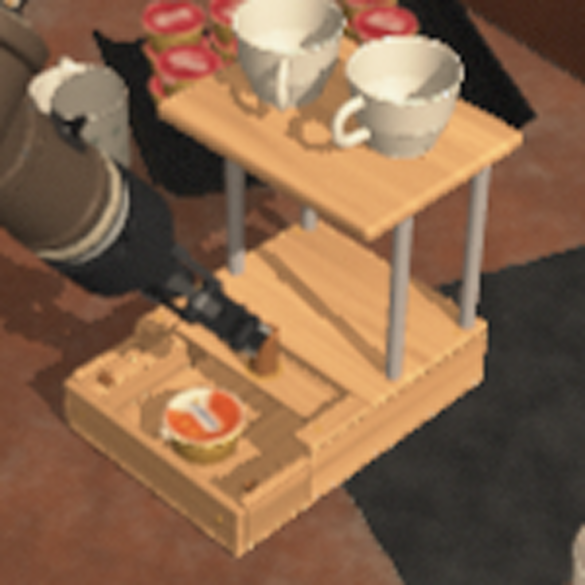

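```bash
python3 -m handwheel '-0.04 0.001 0 0 1;-0.066 0.001 0.017 0 1;-0.066 0.001 0.04 0 1;-0.066 0.001 0.05 0 1;-0.066 0.001 0.05 0 1' >/dev/null; python3 st.py; python3 go.py 50 2 32 0
```

```text
t 24.6 j [-0.241  0.362  2.27   2.123  0.217 -0.815] tcp [ 0.4811 -0.0463  0.1727] lean 37.03
M in box [[0.796, -0.065, 0.602], [-0.05, -0.998, -0.041], [0.603, 0.002, -0.798]] F [-0.   0.7  0.1] w 0.0849 0.0
grasp pt in box mm [31.1  3.9 49.1] tcp [-62.1  10.2 172.7]
target tcp [ 0.5   -0.046  0.156] shift [0.0048 0.0006 0.025 ] len 0.025 turn for level y 0.003
```

```bash
python3 -m handwheel '0.005 0.0005 0.012 0 1;0.005 0.0005 0.022 0 1;0.005 0.0005 0.025 0 1;0.005 0.0005 0.025 0 1' >/dev/null; python3 st.py; python3 go.py 50 2 32 0
```

```text
t 25.1 j [-0.228  0.423  2.225  2.228  0.224 -0.913] tcp [ 0.5014 -0.0457  0.1586] lean 37.37
M in box [[0.793, -0.063, 0.606], [-0.047, -0.998, -0.042], [0.608, 0.005, -0.794]] F [0.2 1.  0.2] w 0.0851 0.0
grasp pt in box mm [52.1  1.6 35.6] tcp [-41.9   8.1 158.6]
target tcp [ 0.499 -0.046  0.155] shift [-0.0038 -0.0003  0.0016] len 0.004 turn for level y 0.008
```

```bash
python3 -m handwheel '-0.005 0 0.001 0 1;-0.005 0 0.001 0 1;-0.005 0 0.001 0 0;-0.005 0 0.001 0 -1;-0.005 0 0.001 0 -1;-0.005 0 0.001 0 -1' >/dev/null; python3 st.py
```

```text
t 25.85 j [-0.231  0.427  2.233  2.265  0.234 -0.953] tcp [ 0.4976 -0.046   0.1554] lean 37.43
M in box [[0.792, -0.063, 0.607], [-0.047, -0.998, -0.042], [0.609, 0.005, -0.793]] F [-6.3  0.3  8.1] w 0.0536 60.7
grasp pt in box mm [48.4  1.8 32.4] tcp [-45.8   8.3 155.4]
```

```bash
python3 -m handwheel '0.012 0 -0.016 0 -1;0.03 0 -0.04 0 -1;0.05 0 -0.065 0 -1;0.067 0 -0.087 0 -1;0.067 0 -0.087 0 -1' >/dev/null; python3 st.py
python3 - <<'E'
from h import *
t=load('t0');s=load('s0')
print(at(s,322,336,.021),at(t,368,249,.021))
d=shot('scene','s4',(200,140,370,380),2.4)
pl=np.array([.514,-.356])
st=manip.get_state();M=R.from_quat(st['ee_rot'],scalar_first=True).as_matrix()
for z in (.12,.0345):
  g=np.array([*pl,z]);print(z,(M.T@(g-.155*M[:,2]-st['ee_pos'])).round(4))
E
```

```text
t 26.48 j [-0.229  0.169  2.226  1.005  0.212  0.331] tcp [ 0.4979 -0.0452  0.2636] lean 37.33
M in box [[0.793, -0.062, 0.606], [-0.048, -0.998, -0.041], [0.607, 0.003, -0.794]] F [-0.1  0.1 -0.4] w 0.0537 62.8
grasp pt in box mm [ 48.6   2.7 140.5] tcp [-45.3   9.  263.6]
[ 0.51039821 -0.36033474  0.021     ] [ 0.51422339 -0.35576902  0.021     ]
0.12 [-0.0968  0.3096 -0.0421]
0.0345 [-0.149   0.309   0.0256]
```

View pics/s4.png

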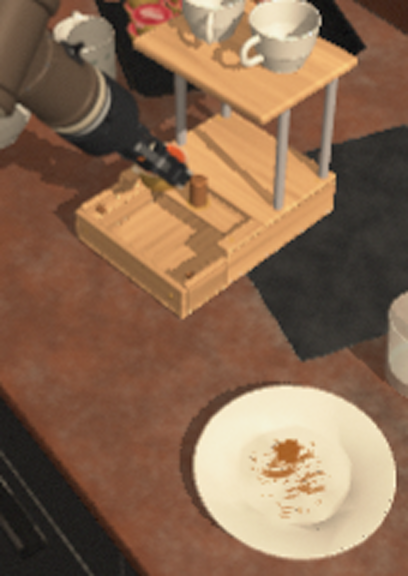

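```bash
python3 -m handwheel '0 0.05 -0.01 0 -1;-0.02 0.1 -0.015 0 -1;-0.04 0.16 -0.02 0 -1;-0.06 0.22 -0.03 0 -1;-0.08 0.27 -0.035 0 -1;-0.097 0.311 -0.042 0 -1;-0.097 0.311 -0.042 0 -1;-0.097 0.311 -0.042 0 -1' >/dev/null; python3 st.py
python3 - <<'E'
from h import *
pl=np.array([.512,-.358])
st=manip.get_state();M=R.from_quat(st['ee_rot'],scalar_first=True).as_matrix()
for z in (.05,.0345):
  g=np.array([*pl,z]);print(z,(M.T@(g-.155*M[:,2]-st['ee_pos'])).round(4))
E
```

```text
t 27.52 j [-0.927  0.353  2.051  1.055  0.627 -0.281] tcp [ 0.4181 -0.3624  0.2377] lean 37.37
M in box [[0.793, -0.062, 0.607], [-0.048, -0.998, -0.039], [0.608, 0.002, -0.794]] F [ 0.  -0.3 -0.3] w 0.0537 63.0
grasp pt in box mm [ -73.2 -300.7  114.6] tcp [-167.2 -294.6  237.7]
0.05 [-0.0394  0.002   0.0512]
0.0345 [-0.0489  0.002   0.0635]
```

```bash
python3 -m handwheel '-0.012 0.001 0.015 0 -1;-0.027 0.002 0.035 0 -1;-0.04 0.002 0.051 0 -1;-0.045 0.002 0.058 0 -1;-0.047 0.002 0.061 0 -1;-0.047 0.002 0.061 0 -1' >/dev/null; python3 st.py
```

```text
t 28.27 j [-0.929  0.51   2.046  1.26   0.566 -0.531] tcp [ 0.4186 -0.365   0.1617] lean 37.38
M in box [[0.793, -0.062, 0.607], [-0.047, -0.998, -0.041], [0.608, 0.004, -0.794]] F [-0.4 -0.7  0.1] w 0.054 63.0
grasp pt in box mm [ -73.  -303.5   38.7] tcp [-167.  -297.2  161.7]
```

```bash
python3 -m handwheel '-0.001 0 0.0016 0 -1;-0.002 0 0.0028 0 -1;-0.002 0 0.0028 0 -1' >/dev/null; python3 st.py; python3 -m handwheel '-0.0007 0 0.0008 0 -1;-0.0007 0 0.0008 0 -1' >/dev/null; python3 st.py
```

```text
t 28.65 j [-0.93   0.518  2.046  1.27   0.564 -0.543] tcp [ 0.4182 -0.3653  0.158 ] lean 37.36
M in box [[0.793, -0.063, 0.606], [-0.048, -0.998, -0.041], [0.608, 0.004, -0.794]] F [-0.7  0.1 -0.2] w 0.0532 63.0
grasp pt in box mm [ -73.4 -303.8   34.9] tcp [-167.4 -297.5  158. ]
t 28.9 j [-0.93   0.52   2.046  1.273  0.563 -0.547] tcp [ 0.4182 -0.3653  0.1567] lean 37.34
M in box [[0.793, -0.063, 0.606], [-0.048, -0.998, -0.041], [0.607, 0.003, -0.794]] F [-0.5 -0.6  0.5] w 0.054 63.0
grasp pt in box mm [ -73.5 -303.7   33.6] tcp [-167.5 -297.4  156.7]
```

```bash
python3 -m handwheel '-0.0007 0 0.0008 0 -1;-0.0007 0 0.0008 0 -1' >/dev/null; python3 st.py|tail -2;python3 -m handwheel '-0.0006 0 0.0008 0 -1;-0.0006 0 0.0008 0 -1' >/dev/null; python3 st.py|tail -2
```

```text
M in box [[0.792, -0.062, 0.607], [-0.047, -0.998, -0.041], [0.608, 0.003, -0.794]] F [-2.4  2.1  3.4] w 0.0537 63.3
grasp pt in box mm [ -73.4 -303.8   33.1] tcp [-167.5 -297.5  156.1]
M in box [[0.792, -0.062, 0.608], [-0.047, -0.998, -0.041], [0.609, 0.003, -0.793]] F [-7.8  2.1 11.9] w 0.0539 64.0
grasp pt in box mm [ -73.4 -303.9   33. ] tcp [-167.6 -297.6  155.9]
```

Contact with the plate is made (force rises to about 12 N). Release slowly, then back off along the tool axis.

```bash
python3 -m handwheel '0.0006 0 -0.0008 0 -1;0.0006 0 -0.0008 0 0.5;0.0006 0 -0.0008 0 1;0.0006 0 -0.0008 0 1;0.0006 0 -0.0008 0 1;0 0 -0.02 0 1;0 0 -0.06 0 1;0 0 -0.11 0 1;0 0 -0.14 0 1;0 0 -0.14 0 1;0 0 -0.14 0 1' >/dev/null; python3 st.py
python3 - <<'E'
from h import *
a=shot('scene','s5')['color'][150:400,180:420,::-1];b=shot('top','t5')['color'][145:295,180:420,::-1]
cv2.imwrite('pics/f.png',np.vstack([cv2.resize(x,None,fx=1.45 if i else 1.5,fy=1.45 if i else 1.5,interpolation=cv2.INTER_CUBIC)[:,:348] for i,x in enumerate([a,b])]))
E
```

```text
t 30.77 j [-1.089  0.227  2.146  0.976  0.736 -0.331] tcp [ 0.3334 -0.3708  0.2654] lean 37.33
M in box [[0.793, -0.062, 0.606], [-0.048, -0.998, -0.04], [0.607, 0.003, -0.794]] F [ 0.4  0.2 -0.2] w 0.0854 0.0
grasp pt in box mm [-158.3 -297.7  142.3] tcp [-252.2 -291.5  265.4]
```

View pics/f.png

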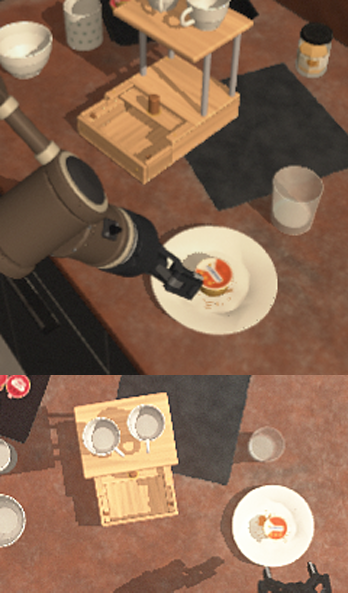

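```bash
python3 -c "
from rig import manip
print(manip.hand_in())"
```

```text
the job is handed in; nothing more can be done
None
```

The job is handed in at about 31 s, with no verdict returned; the final pictures show the lid slid back and flat in its grooves, the jam portion upright within about 10 mm of the plate's middle, the gripper clear, and the bowl, glass and mug where they stood.

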